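# Pass a brass bar under the go-gauge bridge, bin the reject

## Task

Two brass bars lie on the black mat: put the one marked with a red cross into the red reject bin, lying flat on its floor, and check the unmarked one in the thickness gauge. To check it, lay it flat on the long open end of the gauge's bed and slide it lengthwise under the blue bridge until its front end rests against the dark stop on the far side, and leave it there. Do not disturb the caliper, the wax tin or the sharpening stone.

Things in the scene. Friction and masses are not known exactly. Their poses are not given: they have to be found in the camera images.
- clean_bar: Unmarked brass bar, 140 x 36 x 15 mm, 0.6 kg, lying flat on the mat. Origin: centre of its underside; x along its length, y across its width, z up. Both ends are alike.
- reject_bar: Brass bar of the same size and weight with a red painted cross on its top (the reject). Origin and axes as for the unmarked bar.
- gauge: Thickness go-gauge, fixed to the bench. Origin: on the bench top under the bridge's centre; x = direction of bar travel, z up. Steel bed 70 mm wide, top 12 mm above the bench, from x = -175 to +90 mm, open before x = -36. Blue bridge from x = -20 to +20 mm, 70 mm wide, top 45 mm above the bench. A bar at the stop has its origin at x = +5 mm and its last 45 mm (x = -65 to -20) outside the bridge.
- mouth (a point): Centre of the passage's entry under the bridge, on the bed's top surface (gauge x = -20 mm), axes as the gauge. Passage 41 mm wide, 19 mm high, 40 mm long. Before it two blue lead-in plates, 19 mm high, flare from about 41 mm apart here to about 55 mm apart 16 mm earlier.
- stop (a point): Foot of the face of the dark stop block (50 mm wide, 20 mm high above the bed), at the middle of the bed, on the bed's top surface (gauge x = +75 mm).
- bin: Red open-topped reject bin, fixed, 200 (x) x 140 (y) x 55 mm high outside, walls and floor 4 mm. Origin: centre of its underside.
- mat: Black rubber mat, fixed, 170 (x) x 200 (y) x 6 mm, on which the two bars lie side by side. Origin: centre of its underside.
- caliper: Steel caliper with a black readout, 235 mm long, 12 mm high, lying between the robot and the gauge; leave alone. Origin: middle of its beam, at the bench.
- wax_tin: Round tin with a yellow label, 72 mm across, 45 mm high, beyond the gauge; leave alone. Origin: centre of its underside.
- stone: Sharpening stone, reddish on a grey base, 120 x 45 x 25 mm, beyond the gauge; leave alone. Origin: centre of its underside.
Mind the look-alikes: they are no part of the job. Leave any orange or turquoise look-alike of the clean_bar alone.

How it is judged:
At the end, for the whole second after the job is handed in: The unmarked bar lies flat on the gauge bed under the bridge, in line with the bed (within 0.08 rad and 5 mm sideways), its front end within 5 mm of the stop; the red-crossed bar lies flat (within 0.25 rad, either way up) on the floor of the reject bin; both are at rest (x of clean_bar in the frame of gauge between 0 and 0.009 m and y of clean_bar in the frame of gauge between -0.005 and 0.005 m and z of clean_bar in the frame of gauge between 0.009 and 0.015 m and angle between the x axis of clean_bar and the x axis of gauge, either way round below 0.08 rad and angle between the z axis of clean_bar and the z axis of gauge, either way round below 0.08 rad and x of reject_bar in the frame of bin between -0.09 and 0.09 m and y of reject_bar in the frame of bin between -0.06 and 0.06 m and z of reject_bar in the frame of bin between 0 and 0.03 m and angle between the z axis of reject_bar and the z axis of bin, either way round below 0.25 rad and linear speed of each of clean_bar, reject_bar below 0.01 m/s); the robot touches nothing.
It fails at once if the caliper is shoved more than 30 mm (distance of caliper from where it was at the start of the episode above 0.03 m).
It fails at once if the wax tin is shoved more than 30 mm (distance of wax_tin from where it was at the start of the episode above 0.03 m).
It fails at once if the sharpening stone is shoved more than 30 mm (distance of stone from where it was at the start of the episode above 0.03 m).
It also fails if it takes over 72 s, if anything falls off the work surface, if the arm or the gripper's body presses on something with over 40 N, if the wrist force passes 120 N, or if a joint passes its speed limit or range.

## Robot

A 7-joint arm with a two-finger parallel gripper is mounted at the origin on the work surface. World frame = base frame: x ahead of the robot, y to its left, z up, the work surface at z = 0. Lengths are in m, angles in rad, forces in N, time in s.
With the tool pointing down it reaches from about 0.425 to 0.825 m from the base axis. Payload 3.6 kg.
Tool frame: the origin (TCP) lies midway between the tips of the shut fingers; the grasp point (between the pads) lies 19 mm behind it; z points along the fingers, y is the line along which they close (so a half turn about z gives the same grasp; the last joint's range is limited). The gripper opens to 85 mm and grips with 20 to 120 N. Pads are 22 mm wide; open, the fingers measure 114 mm over their backs; the gripper's body (76 mm by 85 mm) begins 54 mm behind the grasp point. The pads swing forward as they close: fully open they stand 13 mm farther back than shut.
Start: joints at [1.204, 0.615, -0.013, 1.423, 0.008, 1.103, -0.04], TCP at [0.217, -0.613, 0.231] pointing down, gripper open.
Joint ranges: [-3.12, 3.12], [-0.3, 2.06], [-1.34, 1.32], [0.26, 2.42], [-1.36, 4.5], [0.01, 1.98], [-2.84, 2.84]. Speed limits (rad/s): [2.79, 2.79, 3.14, 3.14, 3.14, 3.14, 3.14].

## Interface

Orientations are given as a unit quaternion [w, x, y, z].
In Python, from cell import monitor, vision, arm gives the robot as it stands. The module is installed in compiled form; this text tells all that it offers.
- The arm moves only by the tool send_rows, never from a script. Its argument "plan" is a list of rows, each a list of 3 entries, a list of its own where there are three numbers: the finger opening in mm, from 0 to 85.4, then the shift along the tool's x, y, z as a fraction of full scale, then the turn about the tool's z as a fraction of full scale. In form: [[fingers, [dx, dy, dz], roll], ...]. A call has 1 to 8 rows; each row is the pose to reach, as a shift and turn from the pose commanded when the call began, along the tool's axes at that moment, turning the shorter way round; what a row does not reach only later rows make up. Full scale, the value 1, is 0.25 m for a shift and 180 degrees for a turn. A row lasts 1/10 s, in which the tool goes at most 50 mm and 8.59 degrees, less where a joint would pass 70% of its speed; a pose out of reach is approached as far as the arm can. A call with a number of a shift or a turn outside -1 to 1 is refused whole. A call with a gripper value outside its range is refused whole. The fingers move at their own pace and stop on an object; the grip force is fixed at half the most. Time passes only in rows, so rows that repeat a pose let the fingers close. It gives the time, the measured TCP pose, the force, the opening and the grip force at its end, in the units of the state.
- monitor.get_obs(): the state, without advancing time (a new reading comes with each control period).
- vision.get_image(name): name is "scene" or "top" or "wrist"; returns the picture (384x512x3 uint8, red, green, blue); there is no depth.
- vision.calibration(name): a dict with "intrinsics" (3x3 intrinsics, pixels), "R" (3x3) and "t" (3): a world point X has camera coordinates R X + t. Camera axes: x right, y down, z forward; pixel columns grow to the right and rows downward; lengths in m; the calibration is good to about 2 mm. A picture is of the moment at which its call begins: read the wrist's pose just before it. calibration takes no time and is no camera call; for the wrist camera it gives the pose at the moment of the call.
- arm.sign_off(): hands the job in; it is judged then, once.
The state is a dict: "clock": time; "joint_pos": joint angles; "qd": joint speeds; "joint_torque": joint torques, N m; "tcp_pos": TCP position; "ee_rot": TCP orientation; "wrist_force": force on the tool from outside, world axes, zero at the start; "torque": the same for the moment, N m; "width": finger opening in m; "gripper_force": force on a finger pad.
Only numpy, scipy, OpenCV 4.12 (cv2) and the standard library are available. Lean on these libraries where they do the work, as an engineer would, in place of code of your own. Each camera call takes 0.05 s, during which the arm holds its last target. There are 200 camera calls.

## Working session

There is one attempt and no reset: what is moved stays moved. The work goes in short steps, Python scripts to look and compute and a tool call to move; the robot and the scene stay as the last step left them, time stands still between calls to the robot, and variables do not carry over. Pictures are saved under pics/ and viewed, at most 10 in all, crops included, and the job is handed in when it is done.

Besides the shell and the picture viewer there is one more tool, called after "Call:" as name(argument=value, ...) on one line, values as JSON. send_rows: Moves the arm, as the interface text tells. Shift numbers are shares of 0.25 m and turn numbers shares of 180 degrees, none past 1 either way. Its arguments: {"type":"object","properties":{"plan":{"type":"array"}},"required":["plan"]}

```bash
mkdir -p pics
python3 - <<'E'
from cell import monitor, vision
import cv2,numpy as np
o=monitor.get_obs();print({k:np.round(o[k],3).tolist() for k in('clock','tcp_pos','ee_rot','width')})
for n in('top','scene'):
    im=vision.get_image(n);c=vision.calibration(n);print(n,np.round(c['intrinsics'],1).tolist(),np.round(c['R'],3).tolist(),np.round(c['t'],3).tolist())
    cv2.imwrite(f'pics/{n}0.png',im[:,:,::-1])
E
```

```text
{'clock': 0.0, 'tcp_pos': [0.217, -0.612, 0.23], 'ee_rot': [-0.001, 0.986, 0.17, -0.0], 'width': 0.085}
top [[368.0, 0.0, 255.9], [0.0, 368.0, 187.9], [0.0, 0.0, 1.0]] [[-0.008, -1.0, 0.005], [-0.991, 0.007, -0.135], [0.135, -0.006, -0.991]] [-0.06, 0.587, 1.201]
scene [[458.1, 0.0, 248.9], [0.0, 458.1, 188.1], [0.0, 0.0, 1.0]] [[-0.696, 0.718, 0.003], [0.558, 0.544, -0.627], [-0.452, -0.434, -0.779]] [0.45, -0.271, 1.559]
```

View pics/top0.png

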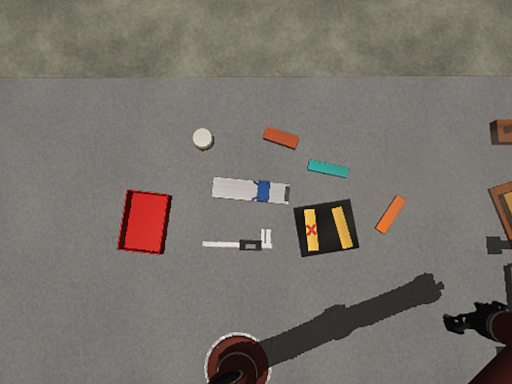

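View pics/scene0.png

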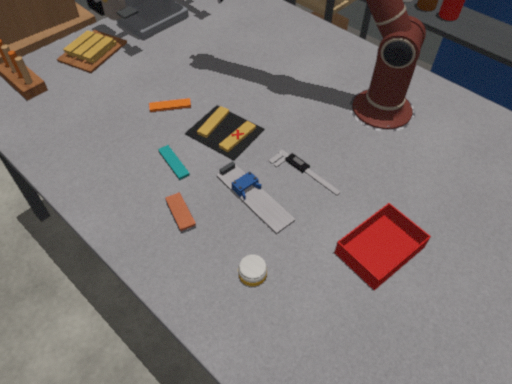

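Top view: reject bar with red cross at (311,230) and clean bar at (343,227) on the mat. The candidates for the clean bar are yellow (343,227), orange (390,214) and turquoise (328,169), plus the off-area bars at (90,48) in the scene view; I choose (343,227). The gauge is at (250,190) with its bridge at (263,190), its open end to the left and its stop at 289. The bin is at (145,222) and the caliper at (238,244).

```bash
cat > h.py <<'E'
from cell import monitor, vision
import cv2,numpy as np
from scipy.spatial.transform import Rotation as Ro
def ray(c,uv,z):
    uv=np.atleast_2d(uv).astype(float); d=np.c_[uv,np.ones(len(uv))]@np.linalg.inv(c['intrinsics']).T@c['R']
    o=-c['R'].T@c['t']; return o+d*((z-o[2])/d[:,2])[:,None]
def mask(im,name):
    h=cv2.cvtColor(im,cv2.COLOR_RGB2HSV)
    lo,hi={'brass':((17,110,90),(32,255,255)),'blue':((105,120,40),(125,255,255)),'red':((0,200,60),(4,255,255)),'red2':((174,150,60),(180,255,255)),'steel':((0,0,165),(180,45,255))}[name]
    return cv2.inRange(h,lo,hi)
def rects(im,c,name,z,amin=60,close=9):
    m=mask(im,name)
    m=cv2.morphologyEx(m,cv2.MORPH_CLOSE,np.ones((close,close),np.uint8))
    out=[]
    for k in cv2.findContours(m,cv2.RETR_EXTERNAL,cv2.CHAIN_APPROX_NONE)[0]:
        if cv2.contourArea(k)<amin: continue
        p=ray(c,k[:,0],z)[:,:2]
        (x,y),(w,h),a=cv2.minAreaRect((p*1000).astype(np.float32))
        if w<h: w,h,a=h,w,a+90
        out.append((k[:,0].mean(0).round().tolist(),'c',round(x,1),round(y,1),'size',round(w,1),round(h,1),'ang',round((a+90)%180-90,1)))
    return out
def st():
    o=monitor.get_obs();r=Ro.from_quat(np.array(o['ee_rot'])[[1,2,3,0]])
    print('t',o['clock'],'tcp',np.round(o['tcp_pos'],4).tolist(),'w',round(o['width'],4),'toolx',r.as_matrix()[:,0].round(4).tolist(),'tooly',r.as_matrix()[:,1].round(4).tolist(),'F',np.round(o['wrist_force'],1).tolist());return np.array(o['tcp_pos']),r.as_matrix()
E
python3 - <<'E'
from h import *
im=cv2.imread('pics/top0.png')[:,:,::-1].copy();c=vision.calibration('top')
for n,z in(('brass',.021),('blue',.045),('red',.055),('steel',.012)):
    for r in rects(im,c,n,z): print(n,r)
p,R=st();w=vision.calibration('wrist');print((R.T@(-w['R'].T@w['t']-p)).round(3),(w['R']@R).round(3).tolist(),w['intrinsics'][0,0])
a=im[150:270,190:410];cv2.imwrite('pics/crop0.png',cv2.resize(a,None,fx=3.6,fy=3.6)[:,:,::-1])
E
```

```text
brass ([311.0, 230.0], 'c', 445.8, -249.8, 'size', 141.5, 37.5, 'ang', 4.5)
brass ([342.0, 227.0], 'c', 453.1, -354.0, 'size', 140.2, 37.8, 'ang', 14.0)
brass ([508.0, 205.0], 'c', 521.3, -921.4, 'size', 96.6, 27.4, 'ang', -5.9)
blue ([262.0, 190.0], 'c', 577.2, -81.5, 'size', 68.5, 52.1, 'ang', -5.9)
red ([144.0, 222.0], 'c', 475.2, 302.3, 'size', 196.2, 149.0, 'ang', -7.2)
steel ([234.0, 337.0], 'c', 96.4, 8.1, 'size', 154.5, 36.5, 'ang', -82.3)
steel ([220.0, 244.0], 'c', 399.8, 57.7, 'size', 122.0, 16.8, 'ang', 87.8)
steel ([266.0, 238.0], 'c', 417.0, -97.1, 'size', 65.5, 32.7, 'ang', 3.1)
steel ([278.0, 193.0], 'c', 571.9, -144.3, 'size', 69.5, 69.3, 'ang', -7.4)
steel ([235.0, 188.0], 'c', 589.3, 9.5, 'size', 152.8, 68.2, 'ang', 83.8)
steel ([202.0, 137.0], 'c', 772.0, 124.7, 'size', 65.2, 59.7, 'ang', 0.5)
t 0.1 tcp [0.2171, -0.6119, 0.2303] w 0.0854 toolx [0.9424, 0.3344, -0.0] tooly [0.3344, -0.9424, -0.0023] F [0.1, -0.5, 0.5]
[ 0.068 -0.001 -0.142] [[0.001, 1.0, 0.001], [-0.962, 0.001, -0.273], [-0.273, -0.0, 0.962]] 289.8368988227601
```

View pics/crop0.png

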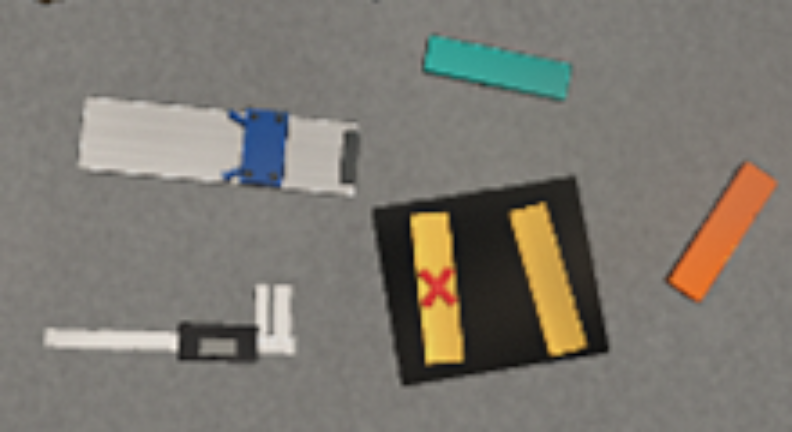

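The crop confirms the choice: the red-crossed bar is at left and the unmarked brass bar at right. Next I move above the reject bar for a wrist look.

```bash
cat >> h.py <<'E'
def go(x,y,z,ang):
    """fractions for send_rows to reach world pose (m), tool x at ang deg"""
    p,R=st(); d=R.T@(np.array([x,y,z])-p); a=np.degrees(np.arctan2(R[1,0],R[0,0]))
    t=-((ang-a+180)%360-180)
    print('mm',(d*1000).round(1).tolist(),'-> shift',(d/.25).round(4).tolist(),'roll deg',round(t,2),'frac',round(t/180,4),'dist mm',round(np.linalg.norm(d)*1000))
E
python3 -c "
from h import *
go(.446,-.25,.2,4.5)"
```

```text
t 0.1 tcp [0.2171, -0.6119, 0.2303] w 0.0854 toolx [0.9424, 0.3344, -0.0] tooly [0.3344, -0.9424, -0.0023] F [0.1, -0.5, 0.5]
mm [336.8, -264.5, 30.9] -> shift [1.3471, -1.058, 0.1235] roll deg 15.03 frac 0.0835 dist mm 429
```

Call:
send_rows(plan=[[60,[0.17,-0.13,0.02],0.02],[60,[0.34,-0.26,0.03],0.04],[60,[0.5,-0.39,0.05],0.06],[60,[0.66,-0.52,0.06],0.0835],[60,[0.82,-0.645,0.08],0.0835],[60,[0.98,-0.77,0.09],0.0835],[60,[1,-0.79,0.1],0.0835]])

```text
clock: 0.8
tcp_pos: [0.3903, -0.3368, 0.2059]
ee_rot: [-0.002, 0.999, 0.044, 0.001]
wrist_force: [0.1, -0.0, 0.4]
width: 0.0598
gripper_force: 0.0
```

```bash
python3 -c "
from h import *
go(.446,-.25,.2,4.5)"
```

```text
t 0.8 tcp [0.3903, -0.3368, 0.2059] w 0.0598 toolx [0.9962, 0.087, 0.0016] tooly [0.087, -0.9962, -0.0039] F [0.1, -0.0, 0.4]
mm [63.1, -81.6, 6.3] -> shift [0.2522, -0.3265, 0.0253] roll deg 0.49 frac 0.0027 dist mm 103
```

Call:
send_rows(plan=[[60,[0.12,-0.16,0.012],0.0027],[60,[0.252,-0.3265,0.025],0.0027],[60,[0.252,-0.3265,0.025],0.0027],[60,[0.252,-0.3265,0.025],0.0027]])

```text
clock: 1.2
tcp_pos: [0.444, -0.2546, 0.1996]
ee_rot: [-0.0, 0.999, 0.037, -0.0]
wrist_force: [-0.2, -0.9, -0.7]
width: 0.0601
gripper_force: 0.0
```

Run:
```python
from h import *
st();c=vision.calibration('wrist');im=vision.get_image('wrist')
cv2.imwrite('pics/w1.png',im[:,:,::-1])
for n,z in(('brass',.021),('blue',.045)):
    for r in rects(im,c,n,z,300,15): print(n,r)
```

```text
t 1.2 tcp [0.444, -0.2546, 0.1996] w 0.0601 toolx [0.9972, 0.0747, -0.0007] tooly [0.0747, -0.9972, -0.001] F [-0.2, -0.9, -0.7]
brass ([342.0, 170.0], 'c', 451.2, -351.4, 'size', 140.0, 38.4, 'ang', 14.2)
brass ([251.0, 169.0], 'c', 444.0, -248.7, 'size', 140.1, 35.8, 'ang', 4.9)
blue ([93.0, 34.0], 'c', 570.8, -90.7, 'size', 61.6, 59.4, 'ang', -6.0)
```

View pics/w1.png

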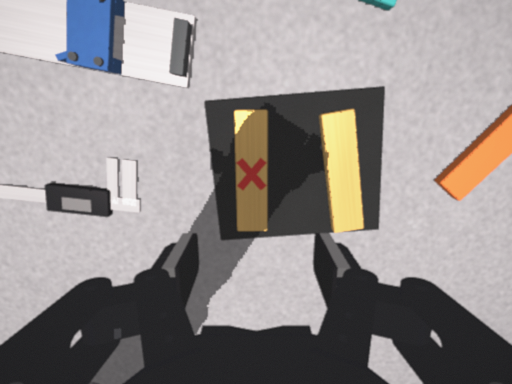

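The wrist view shows the reject bar at (251,170) between the fingers and the clean bar at (342,170). Both measurements agree with the top view. I grasp the reject bar now.

```bash
python3 -c "
from h import *
go(.444,-.2487,.03,4.9);go(.444,-.2487,.007,4.9)"
```

```text
t 1.25 tcp [0.4429, -0.2567, 0.1998] w 0.06 toolx [0.9975, 0.0706, -0.0012] tooly [0.0706, -0.9975, 0.0002] F [-0.4, -0.4, -0.4]
mm [1.9, -8.0, 169.8] -> shift [0.0076, -0.0318, 0.6791] roll deg -0.85 frac -0.0047 dist mm 170
t 1.25 tcp [0.4429, -0.2567, 0.1998] w 0.06 toolx [0.9975, 0.0706, -0.0012] tooly [0.0706, -0.9975, 0.0002] F [-0.4, -0.4, -0.4]
mm [1.9, -8.0, 192.8] -> shift [0.0077, -0.0319, 0.7711] roll deg -0.85 frac -0.0047 dist mm 193
```

Call:
send_rows(plan=[[60,[0.008,-0.032,0.17],-0.005],[60,[0.008,-0.032,0.34],-0.005],[60,[0.008,-0.032,0.5],-0.005],[60,[0.008,-0.032,0.6],-0.005],[60,[0.008,-0.032,0.6],-0.005],[60,[0.008,-0.032,0.6],-0.005],[60,[0.008,-0.032,0.6],-0.005]])

```text
clock: 1.95
tcp_pos: [0.4454, -0.25, 0.0516]
ee_rot: [0.001, 0.999, 0.042, 0.001]
wrist_force: [0.0, -0.7, 1.0]
width: 0.06
gripper_force: 0.0
```

```bash
python3 -c "
from h import *
go(.444,-.2487,.007,4.9);c=vision.calibration('wrist');im=vision.get_image('wrist')
for r in rects(im,c,'brass',.021,300,15): print(r)
st()"
```

```text
t 1.95 tcp [0.4454, -0.25, 0.0516] w 0.06 toolx [0.9965, 0.0839, 0.0025] tooly [0.0839, -0.9965, 0.0022] F [0.0, -0.7, 1.0]
mm [-1.4, -1.6, 44.6] -> shift [-0.0054, -0.0062, 0.1785] roll deg -0.09 frac -0.0005 dist mm 45
([413.0, 200.0], 'c', 460.7, -347.1, 'size', 120.2, 40.2, 'ang', 14.2)
([254.0, 212.0], 'c', 444.6, -248.9, 'size', 138.4, 35.7, 'ang', 4.8)
t 2.0 tcp [0.4456, -0.2497, 0.0518] w 0.0601 toolx [0.9964, 0.0844, 0.0029] tooly [0.0844, -0.9964, 0.0022] F [-0.5, 0.7, -0.7]
```

Call:
send_rows(plan=[[60,[-0.004,-0.005,0.08],0],[60,[-0.004,-0.005,0.14],0],[60,[-0.004,-0.005,0.178],0],[60,[-0.004,-0.005,0.178],0],[25,[-0.004,-0.005,0.178],0],[25,[-0.004,-0.005,0.178],0],[25,[-0.004,-0.005,0.178],0],[25,[-0.004,-0.005,0.178],0]])

```text
clock: 2.8
tcp_pos: [0.4445, -0.2485, 0.007]
ee_rot: [0.001, 0.999, 0.043, 0.001]
wrist_force: [-0.4, -1.2, 5.6]
width: 0.0346
gripper_force: 61.9
```

Call:
send_rows(plan=[[25,[0,0,-0.1],0],[25,[0,0,-0.25],0],[25,[0,0,-0.45],0],[25,[0,0,-0.6],0],[25,[0,0,-0.6],0]])

```text
clock: 3.3
tcp_pos: [0.4462, -0.2485, 0.1599]
ee_rot: [0.002, 0.999, 0.043, 0.005]
wrist_force: [1.1, -0.3, -7.5]
width: 0.0342
gripper_force: 63.3
```

Run:
```python
from h import *
go(.475,.302,.155,-7);im=vision.get_image('top');c=vision.calibration('top')
m=mask(im,'red')|mask(im,'red2')
for k in cv2.findContours(m,0,2)[0]:
    if cv2.contourArea(k)>500:
        b=cv2.boxPoints(cv2.minAreaRect(k));print(b.tolist())
        for z in(.055,0): print(z,ray(c,b,z)[:,:2].round(3).tolist())
cv2.imwrite('pics/t2.png',im[:,:,::-1])
```

```text
t 3.3 tcp [0.4462, -0.2485, 0.1599] w 0.0342 toolx [0.9963, 0.0857, 0.0088] tooly [0.0857, -0.9963, 0.0052] F [1.1, -0.3, -7.5]
mm [75.9, -546.0, 2.7] -> shift [0.3035, -2.1839, 0.011] roll deg 11.92 frac 0.0662 dist mm 551
[[117.26156616210938, 248.90771484375], [124.75387573242188, 188.96923828125], [170.78463745117188, 194.72308349609375], [163.29232788085938, 254.66156005859375]]
0.055 [[0.387, 0.388], [0.584, 0.371], [0.563, 0.218], [0.368, 0.238]]
0 [[0.386, 0.408], [0.591, 0.391], [0.57, 0.23], [0.365, 0.251]]
```

Call:
send_rows(plan=[[25,[0.03,-0.15,0],0],[25,[0.06,-0.32,0],0],[25,[0.09,-0.49,0],0],[25,[0.12,-0.66,0],0],[25,[0.14,-0.83,0],0],[25,[0.15,-1,0],0]])

```text
clock: 3.95
tcp_pos: [0.4571, 0.0068, 0.1528]
ee_rot: [-0.0, 0.999, 0.043, -0.003]
wrist_force: [0.3, -0.5, -7.7]
width: 0.0344
gripper_force: 63.3
```

Call:
send_rows(plan=[[25,[0.03,-0.17,0],0],[25,[0.06,-0.34,0],0],[25,[0.09,-0.51,0],0],[25,[0.12,-0.68,0],0],[25,[0.14,-0.84,0],0],[25,[0.17,-1,0],0]])

```text
clock: 4.55
tcp_pos: [0.4772, 0.2582, 0.1519]
ee_rot: [0.002, 0.999, 0.043, -0.004]
wrist_force: [1.7, 0.5, -7.7]
width: 0.0343
gripper_force: 63.3
```

Call:
send_rows(plan=[[25,[0,-0.1,0],0.03],[25,[0,-0.215,0],0.058],[25,[0,-0.215,0],0.058],[25,[0,-0.215,0],0.058],[25,[0,-0.215,0],0.058]])

```text
clock: 5.05
tcp_pos: [0.4747, 0.3089, 0.1532]
ee_rot: [0.002, 0.999, -0.049, -0.002]
wrist_force: [0.1, 0.2, -6.5]
width: 0.0342
gripper_force: 63.3
```

Run:
```python
from h import *
go(.478,.310,.012,-5.5);im=vision.get_image('wrist');c=vision.calibration('wrist')
cv2.imwrite('pics/w2.png',im[:,:,::-1])
```

```text
t 5.05 tcp [0.4747, 0.3089, 0.1532] w 0.0342 toolx [0.9953, -0.0972, -0.0039] tooly [-0.0971, -0.9953, 0.0047] F [0.1, 0.2, -6.5]
mm [3.8, -2.1, 141.2] -> shift [0.0151, -0.0084, 0.5649] roll deg -0.08 frac -0.0004 dist mm 141
```

View pics/w2.png

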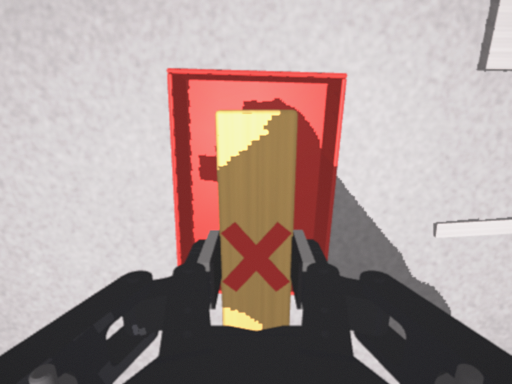

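Run:
```python
from h import *
c=vision.calibration('wrist');p=ray(c,[[169,71],[345,74]],.055)[:,:2];print(p.round(4))
e=p[1]-p[0];e/=np.linalg.norm(e);print(np.degrees(np.arctan2(e[0],-e[1])), p.mean(0)-.1*np.array([-e[1],e[0]]))
```

```text
[[0.5789 0.3658]
 [0.5636 0.231 ]]
-6.47319929163539 [0.47188701 0.30963721]
```

Call:
send_rows(plan=[[25,[0,0,0.15],0],[25,[0,0,0.3],0],[25,[0,0,0.43],0],[25,[0,0,0.52],0],[25,[0,0,0.56],0],[25,[0,0,0.578],0],[25,[0,0,0.578],0],[25,[0,0,0.578],0]])

```text
clock: 5.9
tcp_pos: [0.477, 0.3118, 0.0124]
ee_rot: [-0.001, 0.999, -0.048, 0.001]
wrist_force: [0.7, 0.1, -8.1]
width: 0.0345
gripper_force: 63.3
```

Call:
send_rows(plan=[[60,[0,0,0],0],[60,[0,0,0],0],[60,[0,0,0],0],[60,[0,0,-0.15],0],[60,[0,0,-0.35],0],[60,[0,0,-0.55],0],[60,[0,0,-0.6],0]])

```text
clock: 6.6
tcp_pos: [0.4793, 0.3134, 0.168]
ee_rot: [-0.004, 0.999, -0.048, 0.005]
wrist_force: [0.8, 0.1, -0.8]
width: 0.0601
gripper_force: 0.0
```

Run:
```python
from h import *
st();c=vision.calibration('wrist');im=vision.get_image('wrist')
for r in rects(im,c,'brass',.019,300,31): print(r)
go(.4512,-.3514,.2,14.2)
```

```text
t 6.6 tcp [0.4793, 0.3134, 0.168] w 0.0601 toolx [0.9953, -0.0965, 0.0103] tooly [-0.0964, -0.9953, -0.0087] F [0.8, 0.1, -0.8]
([259.0, 179.0], 'c', 476.6, 312.4, 'size', 137.5, 34.8, 'ang', -5.4)
t 6.65 tcp [0.479, 0.3133, 0.1675] w 0.06 toolx [0.9953, -0.0965, 0.0095] tooly [-0.0964, -0.9953, -0.0083] F [0.4, -1.3, 0.1]
mm [36.8, 663.9, -37.6] -> shift [0.1472, 2.6558, -0.1505] roll deg -19.74 frac -0.1097 dist mm 666
```

Call:
send_rows(plan=[[60,[0.05,0.17,-0.03],0],[60,[0.1,0.35,-0.06],0],[60,[0.15,0.53,-0.09],0],[60,[0.2,0.71,-0.13],0],[60,[0.25,0.88,-0.13],0],[60,[0.28,1,-0.13],0]])

```text
clock: 7.25
tcp_pos: [0.5214, 0.0516, 0.193]
ee_rot: [0.001, 0.999, -0.05, -0.0]
wrist_force: [0.4, -0.4, 0.5]
width: 0.0601
gripper_force: 0.0
```

Call:
send_rows(plan=[[60,[0.05,0.17,0],0],[60,[0.1,0.34,0],0],[60,[0.14,0.42,0],0],[60,[0.14,0.42,0],0],[60,[0.14,0.42,0],0],[60,[0.14,0.42,0],0],[60,[0.14,0.42,0],0]])

```text
clock: 7.95
tcp_pos: [0.5458, -0.0502, 0.1932]
ee_rot: [-0.001, 0.999, -0.047, -0.0]
wrist_force: [0.1, 0.1, 0.2]
width: 0.0602
gripper_force: 0.0
```

Run:
```python
from h import *
st();c=vision.calibration('wrist');im=vision.get_image('wrist')
for n,z in(('steel',.012),('blue',.045),('brass',.021)):
    for r in rects(im,c,n,z,300,5): print(n,r)
cv2.imwrite('pics/w3.png',im[:,:,::-1]);np.save('c3.npy',c,allow_pickle=True)
```

```text
t 7.95 tcp [0.5458, -0.0502, 0.1932] w 0.0602 toolx [0.9956, -0.0933, -0.001] tooly [-0.0933, -0.9956, -0.001] F [0.1, 0.1, 0.2]
steel ([391.0, 363.0], 'c', 258.7, -207.6, 'size', 112.8, 46.9, 'ang', 30.3)
steel ([120.0, 363.0], 'c', 291.8, 159.3, 'size', 113.5, 46.3, 'ang', -41.4)
steel ([490.0, 306.0], 'c', 345.5, -347.0, 'size', 126.5, 61.0, 'ang', 46.7)
steel ([259.0, 149.0], 'c', 523.0, -43.4, 'size', 574.6, 390.8, 'ang', 84.7)
blue ([283.0, 145.0], 'c', 577.2, -78.7, 'size', 65.7, 52.8, 'ang', -6.1)
brass ([504.0, 224.0], 'c', 452.5, -328.7, 'size', 141.0, 22.7, 'ang', 8.2)
brass ([69.0, 8.0], 'c', 724.0, 111.7, 'size', 46.2, 11.2, 'ang', -82.3)
```

View pics/w3.png

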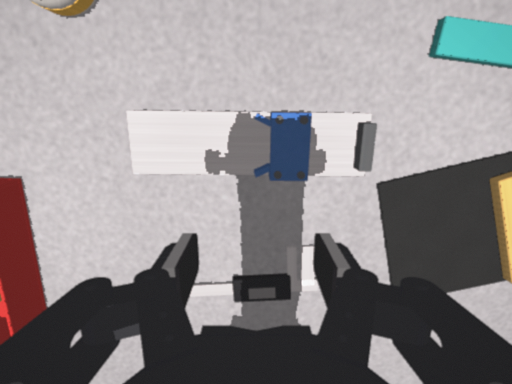

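The wrist view shows the bed's long end from (127,111) to (133,175). The bridge top is at (272–310, 112–180) with its flares at (262,118) and (262,170), and the dark stop is at (366,146). I fit the bed edges next.

Run:
```python
from h import *
im=cv2.imread('pics/w3.png')[:,:,::-1].copy();c=np.load('c3.npy',allow_pickle=True).item()
g=cv2.GaussianBlur(im,(3,3),0).min(2).astype(int);print(g[100:122,170].tolist(),g[165:185,170].tolist(),g[140,115:140].tolist())
def sub(prof,t,off):  # first crossing
    for i in range(len(prof)-1):
        if (prof[i]<t)!=(prof[i+1]<t): return off+i+(t-prof[i])/(prof[i+1]-prof[i])
def fit(P):
    P=ray(c,np.array(P),.012)[:,:2]; l=cv2.fitLine((P*1000).astype(np.float32),cv2.DIST_HUBER,0,.01,.01).ravel()
    return l
T=215
far=[(u,sub(g[103:118,u],T,103)) for u in list(range(140,225))+list(range(325,355)) if sub(g[103:118,u],T,103)]
near=[(u,sub(g[168:184,u][::-1],T,0)) for u in list(range(140,200))+list(range(325,352))]
near=[(u,183-v) for u,v in near if v is not None]
lef=[(sub(g[v,118:142],T,118),v) for v in range(118,170) if sub(g[v,118:142],T,118)]
for n,P in(('far',far),('near',near),('left',lef)):
    l=fit(P);print(n,len(P),l.round(4),np.degrees(np.arctan2(l[1],l[0])))
m=mask(im,'blue');k=max(cv2.findContours(m,0,1)[0],key=cv2.contourArea)
ys,xs=np.nonzero(m);print(xs.min(),xs.max(),ys.min(),ys.max())
for v in (130,145,160): r=np.nonzero(m[v])[0];print(v,r.min(),r.max(),ray(c,[[r.min()-.5,v],[r.max()+.5,v]],.045)[:,:2].round(4).tolist())
for u in(280,290,300): r=np.nonzero(m[:,u])[0];print(u,r.min(),r.max(),ray(c,[[u,r.min()-.5],[u,r.max()+.5]],.045)[:,:2].round(4).tolist())
```

```text
[196, 193, 191, 191, 191, 192, 193, 194, 192, 185, 188, 211, 228, 231, 231, 230, 229, 228, 228, 228, 228, 228] [227, 227, 228, 228, 228, 228, 228, 226, 216, 199, 189, 190, 194, 196, 198, 197, 196, 196, 198, 201] [199, 199, 197, 194, 191, 190, 192, 194, 197, 198, 197, 196, 196, 200, 210, 221, 226, 227, 227, 227, 227, 227, 227, 227, 227]
far 115 [ 1.043000e-01  9.945000e-01  6.172134e+02 -1.038610e+01] 84.01295
near 87 [ 1.036000e-01  9.946000e-01  5.491358e+02 -1.125320e+01] 84.055565
left 52 [ 9.950000e-01 -1.004000e-01  5.968904e+02  8.557090e+01] -5.759385
255 310 113 179
130 272 309 [[0.5946, -0.0697], [0.5911, -0.1068]]
145 271 308 [[0.5801, -0.0676], [0.5766, -0.1052]]
160 271 307 [[0.5652, -0.0664], [0.5617, -0.1035]]
280 113 179 [[0.6102, -0.0792], [0.5442, -0.0745]]
290 113 179 [[0.6094, -0.0888], [0.5432, -0.0848]]
300 113 170 [[0.6085, -0.0983], [0.5517, -0.0955]]
```

The bed is well fitted: the centreline angle is 84.0° and the gauge origin is about (0.5757, -0.0876). Next is the clean bar.

```bash
python3 -c "
from h import *
go(.4512,-.3514,.14,14.2)"
```

```text
t 8.0 tcp [0.5459, -0.0505, 0.1934] w 0.0603 toolx [0.9956, -0.0936, -0.0006] tooly [-0.0936, -0.9956, -0.0007] F [-0.9, -0.5, -0.4]
mm [-66.1, 308.5, 53.2] -> shift [-0.2646, 1.234, 0.2128] roll deg -19.57 frac -0.1087 dist mm 320
```

Call:
send_rows(plan=[[60,[-0.04,0.17,0],0],[60,[-0.08,0.35,0],0],[60,[-0.12,0.53,0],0],[60,[-0.16,0.71,0.05],0],[60,[-0.2,0.88,0.1],0],[60,[-0.22,1,0.15],0]])

```text
clock: 8.6
tcp_pos: [0.4658, -0.2986, 0.156]
ee_rot: [0.001, 0.999, -0.049, -0.0]
wrist_force: [1.0, -0.5, -0.7]
width: 0.0598
gripper_force: 0.0
```

Call:
send_rows(plan=[[60,[-0.02,0.12,0.03],-0.04],[60,[-0.045,0.234,0.06],-0.08],[60,[-0.045,0.234,0.06],-0.1087],[60,[-0.045,0.234,0.06],-0.1087],[60,[-0.045,0.234,0.06],-0.1087],[60,[-0.045,0.234,0.06],-0.1087]])

```text
clock: 9.2
tcp_pos: [0.4515, -0.3515, 0.1413]
ee_rot: [-0.0, 0.992, 0.123, 0.0]
wrist_force: [0.1, 0.2, -0.3]
width: 0.0602
gripper_force: 0.0
```

Run:
```python
from h import *
c=vision.calibration('wrist');im=vision.get_image('wrist')
for r in rects(im,c,'brass',.021,300,15): print(r)
go(.4512,-.3514,.05,14.2)
```

```text
([447.0, 181.0], 'c', 496.6, -519.5, 'size', 137.6, 34.7, 'ang', -36.9)
([259.0, 186.0], 'c', 451.3, -352.9, 'size', 138.7, 36.2, 'ang', 14.4)
t 9.25 tcp [0.4515, -0.3516, 0.1414] w 0.06 toolx [0.9698, 0.244, 0.0007] tooly [0.244, -0.9698, -0.0001] F [0.3, -0.3, 0.0]
mm [-0.3, -0.2, 91.4] -> shift [-0.0011, -0.0009, 0.3654] roll deg -0.08 frac -0.0004 dist mm 91
```

Call:
send_rows(plan=[[60,[0,0.004,0.15],0],[60,[0,0.004,0.3],0],[60,[0,0.004,0.42],0],[60,[0,0.004,0.5],0],[60,[0,0.004,0.537],0],[60,[0,0.004,0.537],0],[60,[0,0.004,0.537],0],[25,[0,0.004,0.537],0]])

```text
clock: 10.05
tcp_pos: [0.4518, -0.3544, 0.0083]
ee_rot: [0.001, 0.992, 0.122, 0.001]
wrist_force: [-0.1, 0.2, 0.1]
width: 0.0466
gripper_force: 0.0
```

Call:
send_rows(plan=[[25,[0,0,0],0],[25,[0,0,0],0],[25,[0,0,0],0],[25,[0,0,-0.1],0],[25,[0,0,-0.25],0],[25,[0,0,-0.4],0],[25,[0,0,-0.4],0],[25,[0,0,-0.4],0]])

```text
clock: 10.85
tcp_pos: [0.4501, -0.3534, 0.1066]
ee_rot: [-0.0, 0.993, 0.122, -0.0]
wrist_force: [-0.5, 0.3, -6.2]
width: 0.0341
gripper_force: 61.9
```

```bash
cat >> h.py <<'E'
G=np.array([.5757,-.0876]);U=np.array([-.1045,-.9945]);V=np.array([.9945,-.1045])
def gp(gx,gy=0): return G+gx*U+gy*V
E
python3 - <<'E'
from h import *
c=vision.calibration('wrist');im=vision.get_image('wrist')
cv2.imwrite('pics/w4.png',im[:,:,::-1])
x,y=gp(-.112);print(x,y);go(x,y,.11,84.0)
E
```

```text
0.587404 0.023784000000000013
t 10.9 tcp [0.4492, -0.3527, 0.1053] w 0.0345 toolx [0.9702, 0.2425, -0.0026] tooly [0.2425, -0.9702, -0.0033] F [-0.4, 0.1, -6.2]
mm [225.4, -331.7, -4.2] -> shift [0.9014, -1.327, -0.0167] roll deg -69.97 frac -0.3887 dist mm 401
```

View pics/w4.png

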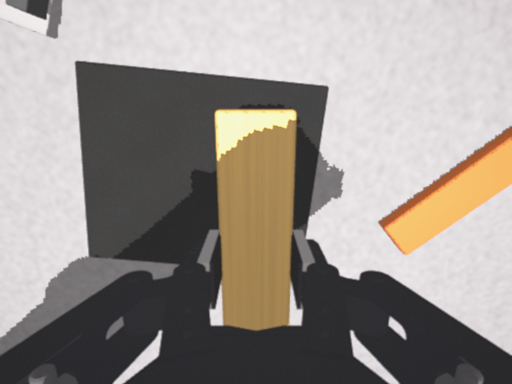

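The clean bar is held square between the fingers, with its far end at (255,110).

Call:
send_rows(plan=[[25,[0.1,-0.15,-0.02],0],[25,[0.2,-0.3,-0.04],0],[25,[0.31,-0.46,-0.06],0],[25,[0.42,-0.62,-0.06],0],[25,[0.53,-0.78,-0.06],0],[25,[0.64,-0.94,-0.06],-0.04],[25,[0.68,-1,-0.06],-0.08]])

```text
clock: 11.6
tcp_pos: [0.5552, -0.061, 0.1193]
ee_rot: [-0.004, 0.967, 0.253, -0.001]
wrist_force: [-0.1, 0.9, -7.3]
width: 0.0343
gripper_force: 62.1
```

```bash
python3 -c "
from h import *
go(*gp(-.112),.11,84.0)"
```

```text
t 11.6 tcp [0.5552, -0.061, 0.1193] w 0.0343 toolx [0.872, 0.4894, 0.0001] tooly [0.4894, -0.872, -0.0072] F [-0.1, 0.9, -7.3]
mm [69.5, -58.1, 9.7] -> shift [0.2782, -0.2323, 0.0389] roll deg -54.7 frac -0.3039 dist mm 91
```

Call:
send_rows(plan=[[25,[0.1,-0.09,0.02],-0.047],[25,[0.19,-0.16,0.03],-0.094],[25,[0.278,-0.232,0.035],-0.14],[25,[0.278,-0.232,0.035],-0.187],[25,[0.278,-0.232,0.035],-0.234],[25,[0.278,-0.232,0.035],-0.28],[25,[0.278,-0.232,0.035],-0.304],[25,[0.278,-0.232,0.035],-0.304]])

```text
clock: 12.4
tcp_pos: [0.5864, 0.0135, 0.1101]
ee_rot: [-0.002, 0.748, 0.663, -0.002]
wrist_force: [0.3, -0.5, -6.3]
width: 0.0345
gripper_force: 62.1
```

Call:
send_rows(plan=[[25,[0,0,0],0],[25,[0,0,0],0],[25,[0,0,0],0]])

```text
clock: 12.7
tcp_pos: [0.5882, 0.0141, 0.1127]
ee_rot: [-0.0, 0.748, 0.663, -0.0]
wrist_force: [0.2, -0.3, -6.2]
width: 0.034
gripper_force: 62.1
```

```bash
python3 -c "
from h import *
go(*gp(-.112),.03,84.0)"
```

```text
t 12.7 tcp [0.5882, 0.0141, 0.1127] w 0.034 toolx [0.1196, 0.9928, -0.0002] tooly [0.9928, -0.1196, -0.0009] F [0.2, -0.3, -6.2]
mm [9.5, -1.9, 82.7] -> shift [0.0381, -0.0077, 0.3306] roll deg -0.87 frac -0.0048 dist mm 83
```

Call:
send_rows(plan=[[25,[0.038,-0.007,0],-0.005],[25,[0.038,-0.007,0.12],-0.005],[25,[0.038,-0.007,0.25],-0.005],[25,[0.038,-0.007,0.33],-0.005],[25,[0.038,-0.007,0.33],-0.005],[25,[0.038,-0.007,0.33],-0.005],[25,[0.038,-0.007,0.33],-0.005]])

```text
clock: 13.4
tcp_pos: [0.5895, 0.0245, 0.0323]
ee_rot: [0.001, 0.743, 0.67, 0.002]
wrist_force: [0.4, 1.3, -6.1]
width: 0.0342
gripper_force: 62.1
```

Run:
```python
from h import *
go(*gp(-.112),.015,84.0)
for n,z in(('wrist',.038),('top',.038)):
    c=vision.calibration(n);im=vision.get_image(n)
    if n=='wrist':cv2.imwrite('pics/w5.png',im[:,:,::-1])
    for r in rects(im,c,'brass',z,100,9): print(n,r)
```

```text
t 13.4 tcp [0.5895, 0.0245, 0.0323] w 0.0342 toolx [0.1031, 0.9947, 0.0013] tooly [0.9947, -0.1031, 0.0037] F [0.4, 1.3, -6.1]
mm [-0.9, -2.1, 17.3] -> shift [-0.0037, -0.0085, 0.0691] roll deg 0.08 frac 0.0005 dist mm 17
wrist ([255.0, 215.0], 'c', 589.5, 35.5, 'size', 118.3, 36.5, 'ang', 84.1)
wrist ([505.0, 40.0], 'c', 703.5, 110.0, 'size', 34.7, 7.1, 'ang', -82.4)
top ([145.0, 221.0], 'c', 477.9, 304.4, 'size', 136.9, 36.0, 'ang', -5.7)
top ([508.0, 206.0], 'c', 518.2, -909.5, 'size', 98.6, 27.0, 'ang', -5.9)
```

View pics/w5.png

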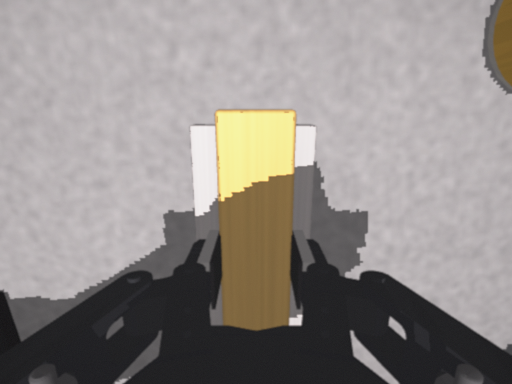

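The view shows the bar over the bed at (255,215), about 2 mm off to the right and parallel. I correct that, lower it, and slide it into the mouth.

Call:
send_rows(plan=[[25,[0,-0.0085,0],0],[25,[0,-0.0085,0.03],0],[25,[0,-0.0085,0.055],0],[25,[0,-0.0085,0.066],0],[25,[0,-0.0085,0.066],0],[25,[0,-0.0085,0.066],0],[25,[0,-0.0085,0.066],0]])

```text
clock: 14.2
tcp_pos: [0.5853, 0.0238, 0.0145]
ee_rot: [-0.0, 0.743, 0.669, -0.001]
wrist_force: [-4.3, -0.9, 4.1]
width: 0.0342
gripper_force: 63.3
```

```bash
python3 -c "
from h import *
go(*gp(-.112),.0145,84.0);go(*gp(-.06),.0145,84.0)"
```

```text
t 14.2 tcp [0.5853, 0.0238, 0.0145] w 0.0342 toolx [0.1036, 0.9946, -0.0005] tooly [0.9946, -0.1036, -0.001] F [-4.3, -0.9, 4.1]
mm [0.2, 2.1, -0.0] -> shift [0.001, 0.0084, -0.0001] roll deg 0.05 frac 0.0003 dist mm 2
t 14.2 tcp [0.5853, 0.0238, 0.0145] w 0.0342 toolx [0.1036, 0.9946, -0.0005] tooly [0.9946, -0.1036, -0.001] F [-4.3, -0.9, 4.1]
mm [-51.8, 2.0, 0.0] -> shift [-0.207, 0.0082, 0.0001] roll deg 0.05 frac 0.0003 dist mm 52
```

Call:
send_rows(plan=[[25,[0,0.006,-0.006],0],[25,[-0.02,0.008,-0.006],0],[25,[-0.05,0.008,-0.006],0],[25,[-0.085,0.008,-0.006],0],[25,[-0.12,0.008,-0.006],0],[25,[-0.12,0.008,-0.006],0]])

```text
clock: 14.8
tcp_pos: [0.5842, -0.0097, 0.0152]
ee_rot: [0.001, 0.744, 0.668, -0.001]
wrist_force: [-0.1, -0.2, -5.8]
width: 0.034
gripper_force: 62.1
```

```bash
python3 -c "
from h import *
go(*gp(-.06),.0145,84.0)"
```

```text
t 14.8 tcp [0.5842, -0.0097, 0.0152] w 0.034 toolx [0.1074, 0.9942, -0.0026] tooly [0.9942, -0.1074, -0.0009] F [-0.1, -0.2, -5.8]
mm [-18.3, -0.3, 0.7] -> shift [-0.0733, -0.0012, 0.003] roll deg -0.17 frac -0.0009 dist mm 18
```

Call:
send_rows(plan=[[25,[-0.03,-0.001,0],-0.001],[25,[-0.06,-0.001,0],-0.001],[25,[-0.095,-0.001,0],-0.001],[25,[-0.095,-0.001,0.003],-0.001],[25,[-0.095,-0.001,0.004],-0.001],[25,[-0.095,-0.001,0.004],-0.001]])

```text
clock: 15.4
tcp_pos: [0.5821, -0.0291, 0.0146]
ee_rot: [-0.0, 0.742, 0.671, 0.0]
wrist_force: [0.2, -0.4, -6.1]
width: 0.0339
gripper_force: 62.1
```

```bash
python3 -c "
from h import *
go(*gp(-.052),.0145,84.0)"
```

```text
t 15.4 tcp [0.5821, -0.0291, 0.0146] w 0.0339 toolx [0.0998, 0.995, 0.0009] tooly [0.995, -0.0998, 0.0002] F [0.2, -0.4, -6.1]
mm [-6.9, -0.3, 0.1] -> shift [-0.0276, -0.0013, 0.0004] roll deg 0.27 frac 0.0015 dist mm 7
```

Call:
send_rows(plan=[[60,[0,0,0],0],[60,[0,0,0],0],[60,[0,0,0],0],[60,[0.08,0,0],0],[60,[0.16,0,0],0],[60,[0.228,0,0],0],[60,[0.228,0,0],0],[60,[0.228,0,0],0]])

```text
clock: 16.2
tcp_pos: [0.5879, 0.0266, 0.0149]
ee_rot: [0.0, 0.742, 0.671, -0.0]
wrist_force: [0.9, -0.5, 0.6]
width: 0.0599
gripper_force: 0.0
```

Run:
```python
from h import *
go(*gp(-.116),.0145,84.0)
c=vision.calibration('wrist');im=vision.get_image('wrist');cv2.imwrite('pics/w6.png',im[:,:,::-1])
for r in rects(im,c,'brass',.027,300,9): print(r)
m=mask(im,'brass');b=np.nonzero(m[:,255])[0];v=b.min();print('rear row',v,ray(c,[[255,v-.5]],.027)[0,:2],(ray(c,[[255,v-.5]],.027)[0,:2]-G)@U)
st()
```

```text
t 16.2 tcp [0.5879, 0.0266, 0.0149] w 0.0599 toolx [0.0998, 0.995, -0.0006] tooly [0.995, -0.0998, 0.0005] F [0.9, -0.5, 0.6]
mm [1.1, -0.2, 0.4] -> shift [0.0044, -0.0009, 0.0016] roll deg 0.27 frac 0.0015 dist mm 1
([255.0, 273.0], 'c', 585.4, 15.3, 'size', 62.3, 34.5, 'ang', 84.5)
rear row 221 [0.58862391 0.04608866] -0.1343039180790437
t 16.25 tcp [0.5878, 0.0255, 0.0147] w 0.0601 toolx [0.1014, 0.9948, -0.0014] tooly [0.9948, -0.1014, 0.0003] F [-0.7, -0.2, 0.2]
```

Call:
send_rows(plan=[[25,[0,0,0.001],0.001],[25,[0,0,0.001],0.001],[25,[0,0,0.001],0.001],[25,[0,0,0.001],0.001],[25,[-0.04,0,0.001],0.001],[25,[-0.08,0,0.001],0.001],[25,[-0.12,0,0.001],0.001],[25,[-0.12,0,0.001],0.001]])

```text
clock: 17.05
tcp_pos: [0.585, -0.0051, 0.0146]
ee_rot: [0.001, 0.744, 0.669, -0.0]
wrist_force: [0.4, 0.9, 3.4]
width: 0.0346
gripper_force: 61.9
```

```bash
python3 -c "
from h import *
p,R=st();print((p[:2]-G)@U,(p[:2]-G)@V);go(*gp(-.0525),.0145,84.0)"
```

```text
t 17.05 tcp [0.585, -0.0051, 0.0146] w 0.0346 toolx [0.1058, 0.9944, -0.001] tooly [0.9944, -0.1058, 0.0009] F [0.4, 0.9, 3.4]
-0.08300881915889932 0.0006733243528639216
t 17.05 tcp [0.585, -0.0051, 0.0146] w 0.0346 toolx [0.1058, 0.9944, -0.001] tooly [0.9944, -0.1058, 0.0009] F [0.4, 0.9, 3.4]
mm [-30.5, -0.6, 0.1] -> shift [-0.1221, -0.0025, 0.0005] roll deg -0.07 frac -0.0004 dist mm 31
```

Call:
send_rows(plan=[[25,[-0.03,-0.001,0],0],[25,[-0.06,-0.002,0],0],[25,[-0.09,-0.002,0],0],[25,[-0.108,-0.002,0],0],[25,[-0.116,-0.002,0],0],[25,[-0.116,-0.002,0],0],[25,[-0.116,-0.002,0],0]])

```text
clock: 17.75
tcp_pos: [0.5815, -0.0315, 0.0146]
ee_rot: [0.0, 0.743, 0.67, 0.0]
wrist_force: [0.8, 3.8, 5.0]
width: 0.0343
gripper_force: 62.1
```

Run:
```python
from h import *
p,R=st();print((p[:2]-G)@U,(p[:2]-G)@V)
```

```text
t 17.75 tcp [0.5815, -0.0315, 0.0146] w 0.0343 toolx [0.1033, 0.9947, 0.0002] tooly [0.9947, -0.1033, 0.0007] F [0.8, 3.8, 5.0]
-0.05641713956337147 -4.883140641895496e-05
```

Friction only so far (about 4 N). I push on in small steps until the stop shows in the force.

Call:
send_rows(plan=[[25,[-0.006,0,0],0],[25,[-0.012,0,0],0],[25,[-0.012,0,0],0],[25,[-0.012,0,0],0]])

```text
clock: 18.15
tcp_pos: [0.5813, -0.0335, 0.0146]
ee_rot: [-0.0, 0.742, 0.67, 0.001]
wrist_force: [1.0, 5.0, 4.9]
width: 0.0342
gripper_force: 62.1
```

Call:
send_rows(plan=[[25,[-0.006,0,0],0],[25,[-0.008,0,0],0],[25,[-0.008,0,0],0],[25,[-0.008,0,0],0]])

```text
clock: 18.55
tcp_pos: [0.5811, -0.0353, 0.0146]
ee_rot: [-0.0, 0.742, 0.67, 0.001]
wrist_force: [0.7, 4.5, 5.5]
width: 0.0342
gripper_force: 62.1
```

Run:
```python
from h import *
p,R=st();print((p[:2]-G)@U,(p[:2]-G)@V)
```

```text
t 18.55 tcp [0.5811, -0.0353, 0.0146] w 0.0342 toolx [0.1023, 0.9947, 0.0016] tooly [0.9947, -0.1023, 0.0008] F [0.7, 4.5, 5.5]
-0.052600859284703025 -0.00010068042376642355
```

Call:
send_rows(plan=[[25,[-0.006,0,0],0],[25,[-0.006,0,0],0],[25,[-0.006,0,0],0]])

```text
clock: 18.85
tcp_pos: [0.5809, -0.0368, 0.0146]
ee_rot: [-0.0, 0.742, 0.67, 0.001]
wrist_force: [0.5, 5.4, 4.3]
width: 0.0343
gripper_force: 62.1
```

Call:
send_rows(plan=[[25,[-0.006,0,0],0],[25,[-0.006,0,0],0],[25,[-0.006,0,0],0]])

```text
clock: 19.15
tcp_pos: [0.5808, -0.0383, 0.0146]
ee_rot: [-0.0, 0.742, 0.67, 0.001]
wrist_force: [0.3, 5.6, 5.6]
width: 0.0347
gripper_force: 62.1
```

Run:
```python
from h import *
p,R=st();print((p[:2]-G)@U,(p[:2]-G)@V)
a=vision.get_image('scene')[150:230,205:305];b=vision.get_image('top')[165:225,200:300]
b=cv2.resize(b,(480,288),interpolation=2);a=cv2.resize(a,(480,384),interpolation=2)
cv2.imwrite('pics/g7.png',np.vstack([b,a])[:600,:,::-1] if 0 else cv2.resize(np.vstack([b,a]),(428,600))[:,:,::-1])
```

```text
t 19.15 tcp [0.5808, -0.0383, 0.0146] w 0.0347 toolx [0.1023, 0.9948, 0.0015] tooly [0.9948, -0.1023, 0.0007] F [0.3, 5.6, 5.6]
-0.049533262915786296 -0.00011738557134941072
```

View pics/g7.png

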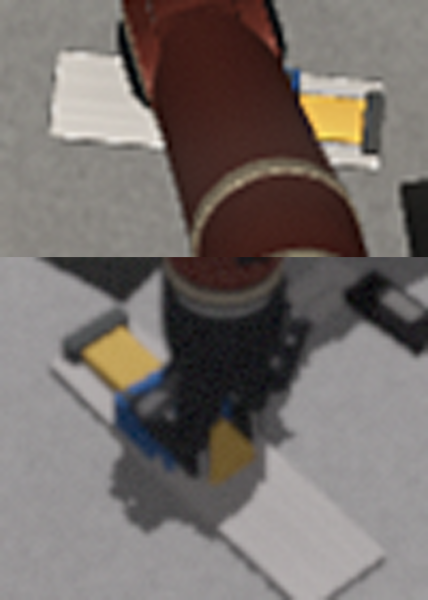

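The bar shows past the bridge, with its front edge at or within 1–2 mm of the stop. The pads are near the lead-in plates, so I regrip 8 mm further back and nudge.

Call:
send_rows(plan=[[55,[0,0,0],0],[55,[0,0,0],0],[55,[0.032,0,0],0],[55,[0.032,0,0],0],[25,[0.032,0,0],0],[25,[0.032,0,0],0],[25,[0.032,0,0],0],[25,[0.032,0,0],0]])

```text
clock: 20.05
tcp_pos: [0.5812, -0.0327, 0.0145]
ee_rot: [0.0, 0.743, 0.669, -0.0]
wrist_force: [-0.1, -1.7, 2.6]
width: 0.0342
gripper_force: 61.0
```

Call:
send_rows(plan=[[25,[-0.006,0,0],0],[25,[-0.006,0,0],0],[25,[-0.006,0,0],0]])

```text
clock: 20.35
tcp_pos: [0.5812, -0.0327, 0.0145]
ee_rot: [-0.0, 0.743, 0.67, 0.0]
wrist_force: [-1.2, 0.2, 3.6]
width: 0.0344
gripper_force: 61.1
```

Call:
send_rows(plan=[[25,[-0.006,0,0],0],[25,[-0.006,0,0],0],[25,[-0.006,0,0],0]])

```text
clock: 20.65
tcp_pos: [0.5812, -0.0327, 0.0145]
ee_rot: [-0.001, 0.742, 0.67, 0.001]
wrist_force: [-0.3, 5.2, 3.9]
width: 0.0343
gripper_force: 61.1
```

Call:
send_rows(plan=[[25,[-0.008,0,0],0],[25,[-0.008,0,0],0],[25,[-0.008,0,0],0]])

```text
clock: 20.95
tcp_pos: [0.5811, -0.0328, 0.0145]
ee_rot: [-0.001, 0.742, 0.67, 0.002]
wrist_force: [0.1, 7.4, 3.0]
width: 0.0344
gripper_force: 61.1
```

Call:
send_rows(plan=[[25,[-0.008,0,0],0],[25,[-0.008,0,0],0],[25,[-0.008,0,0],0]])

```text
clock: 21.25
tcp_pos: [0.5812, -0.0328, 0.0145]
ee_rot: [-0.002, 0.742, 0.67, 0.003]
wrist_force: [0.3, 10.8, 1.4]
width: 0.034
gripper_force: 61.0
```

The arm no longer advances and the force grows linearly, so the bar is against the stop. I release, lift straight up and check.

Call:
send_rows(plan=[[25,[0.028,0,0],0],[25,[0.028,0,0],0],[60,[0.028,0,0],0],[60,[0.028,0,0],0],[60,[0.028,0,0],0],[60,[0.028,0,-0.1],0],[60,[0.028,0,-0.25],0],[60,[0.028,0,-0.4],0]])

```text
clock: 22.05
tcp_pos: [0.5805, -0.0323, 0.1146]
ee_rot: [-0.001, 0.743, 0.669, -0.001]
wrist_force: [1.2, -0.1, -0.6]
width: 0.0599
gripper_force: 0.0
```

Call:
send_rows(plan=[[60,[0,0,-0.15],0],[60,[-0.15,0,-0.3],0],[60,[-0.3,0,-0.4],0],[60,[-0.45,0,-0.4],0],[60,[-0.5,0,-0.4],0],[60,[-0.5,0,-0.4],0],[60,[-0.5,0,-0.4],0],[60,[-0.5,0,-0.4],0]])

```text
clock: 22.85
tcp_pos: [0.5685, -0.153, 0.2138]
ee_rot: [-0.001, 0.741, 0.671, 0.0]
wrist_force: [-0.5, 0.2, 0.4]
width: 0.0598
gripper_force: 0.0
```

Run:
```python
from h import *
p,R=st();c=vision.calibration('wrist');im=vision.get_image('wrist')
for n,z in(('brass',.027),('blue',.045)):
    for r in rects(im,c,n,z,50,3): print(n,r)
k=max(cv2.findContours(mask(im,'blue'),0,1)[0],key=cv2.contourArea);x,y,w,h=cv2.boundingRect(k);print(x,y,w,h)
x0,y0=max(0,x-70),max(0,y-90);a=im[y0:y+h+110,x0:x+w+70];print(x0,y0);s=min(3,590/a.shape[0])
cv2.imwrite('pics/w8.png',cv2.resize(a,None,fx=s,fy=s,interpolation=2)[:,:,::-1])
```

```text
t 22.85 tcp [0.5685, -0.153, 0.2138] w 0.0598 toolx [0.0995, 0.995, 0.0021] tooly [0.995, -0.0995, -0.001] F [-0.5, 0.2, 0.4]
brass ([259.0, 162.0], 'c', 570.3, -136.0, 'size', 48.6, 33.8, 'ang', 83.6)
blue ([257.0, 108.0], 'c', 575.8, -79.4, 'size', 66.2, 52.2, 'ang', -5.7)
225 80 65 54
155 0
```

View pics/w8.png

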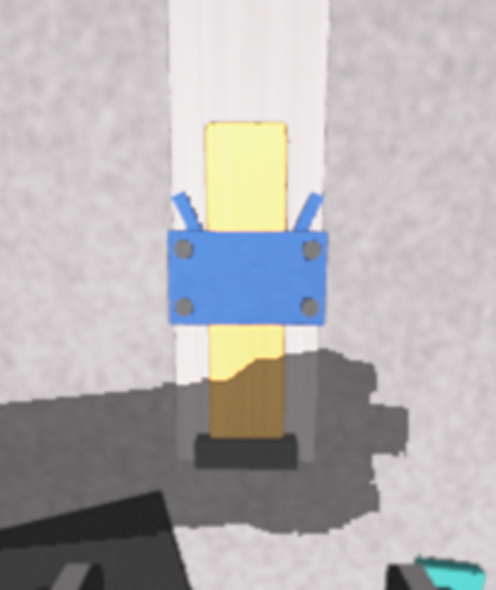

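The bar's front edge meets the dark stop at (246,437), and it lies straight and centred under the bridge. The gripper is clear, so I hand the job in.

```bash
python3 -c "
from cell import arm
print(arm.sign_off())"
```

```text
the job is handed in; nothing more can be done
None
```

I handed the job in after about 23 s of robot time: the unmarked bar lies under the bridge with its front end against the stop, and the red-crossed bar lies flat in the reject bin; sign-off returned no verdict.

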